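Close the brick saw box: cheek onto its dowels, held home

TASK

Make up the saw box for tapered arch bricks: slide the tapered cheek, the one of the same shape as the cheek fixed on the box, up out of its slot in the rack and push it onto the box's two dowels, with its tall end at the same end as the fixed cheek's tall end. Press it fully home against the box and finish while still gripping it and holding it pressed there with a firm, steady push of more than 5 N, ready for the clamp: do not let go at the end. Leave the other two cheeks in their slots, and the brick and the clamp where they are.

Things in the scene. Friction and masses are not known exactly. Their poses are not given: they have to be found in the camera images.
- cheek_taper: loose tapered cheek in one of the rack's slots: plywood, 12 mm thick (x), 290 long (y), standing on its straight long edge; top edge a straight slope with a steel strip, 84 mm high at the +y (tall) end, 72 at mid-length, 60 at the -y end. Two 14 mm holes through its thickness. Origin: centre of underside. About 0.2 kg. Mid-length within 15 mm of the rack's middle, tall end to the rack's +y
- hole_tall (a point): centre of the hole near the tapered cheek's tall (+y) end, at mid-thickness: (0, 134, 28) mm in the cheek's frame
- hole_low (a point): centre of the hole near the tapered cheek's low (-y) end, at mid-thickness: (0, -134, 28) mm in the cheek's frame
- saw_box: empty open saw box screwed to the bench. Origin: centre of underside. Base 116 (x) by 290 (y), 18 mm thick; wooden end blocks at y = ±134 (22 thick, tops 60 mm above the bench). Fixed tapered cheek on the -x side (outer face x = -70; top edge 90 mm above the bench at +y, 66 at -y). +x side open: base edge and block ends flush at x = +58 mm, where the loose cheek seats flat
- dowel_tall (a point): on the axis of the dowel at the box's +y (tall) end, at (64, 134, 34) mm in the box's frame: where hole_tall lies when the cheek is home. The two dowels are steel, 12 mm thick, level, and stick out 24 mm along the box's +x from the face at x = 58 mm; the last 8 mm taper to a 5 mm nose
- dowel_low (a point): on the axis of the dowel at the box's -y (low) end, at (64, -134, 34) mm in the box's frame: where hole_low lies when the cheek is home. The home cheek has the box's axes and its origin at (64, 0, 6) mm in the box's frame: it hangs on the dowels, 6 mm clear of the bench; 116 mm by 246 mm stay free inside the box
- rack: wooden rack fixed to the bench. Origin: centre of underside. Base board 230 (x) by 200 (y), 12 mm thick; on it two slotted combs along x, 18 mm thick, at y = ±85 mm, tops 62 mm above the bench. Slots at x = -72, 0, +72 mm, 16 mm wide, open above; a cheek stands in each, along the rack's y, its underside on the base board, 12 mm above the bench; between the combs its faces are free
- cheek_plain: another loose cheek, to stay in its slot: 12 mm by 290 mm, top edge straight and level, 70 mm high. Origin: centre of the underside, axes as the tapered one
- cheek_arc: another loose cheek, to stay in its slot: 12 mm by 290 mm, top edge curved, 64 mm high at the ends and 90 mm in the middle. Origin: centre of the underside, axes as the tapered one
- brick: red perforated clay brick, 240 (x) by 115 (y) by 71 mm, 2.6 kg, loose at the far side of the bench. Origin: centre of the underside
- clamp: steel screw clamp with a wooden handle, lying loose at the far side of the bench, jaws away from the robot, about 245 mm long (x), 100 wide (y), 26 high. Origin: on its underside, under the middle of the rail

How it is judged:
By the outcome, as a careful person would: the job done as asked, in the order asked, and still so for the second after the job is handed in, while the arm keeps its last pose, push and grip.
It also fails if it takes over 53 s, if anything falls off the work surface, if the arm or the gripper's body presses on something with over 40 N, if the wrist force passes 120 N, or if a joint passes its speed limit or range.

ROBOT

A 6-joint arm with a two-finger parallel gripper is mounted at the origin on the work surface. World frame = base frame: x ahead of the robot, y to its left, z up, the work surface at z = 0. Lengths are in mm, angles in rad, forces in N, time in s.
With the tool pointing down it reaches from about 300 to 775 mm from the base axis. Payload 14.6 kg.
Tool frame: the origin (TCP) lies midway between the tips of the shut fingers; the grasp point (between the pads) lies behind it (manip.grip_depth is the z of the grasp point in the tool frame, in mm); z points along the fingers, y is the line along which they close (so a half turn about z gives the same grasp; the last joint's range is limited). The gripper opens to 94 mm and grips with 3 to 60 N. Pads are 16 mm wide; open, the fingers measure 119 mm over their backs; the gripper's body (75 mm by 177 mm) begins 78 mm behind the grasp point.
Start: joints at [-0.067, 0.3, 1.521, -0, 1.321, -0.067], TCP at [549.99, -0.002, 205.446] pointing down, gripper open.
Joint ranges: [-3.03, 3.03], [-0.79, 2.21], [0.23, 2.52], [-1.04, 4.18], [0, 3.07], [-2.55, 2.55]. Speed limits (rad/s): [2.22, 2.22, 2.57, 3.14, 3.14, 3.14].

INTERFACE

Orientations are given as [roll, pitch, yaw] about the fixed x, y, z axes, in that order (R = Rz(yaw) Ry(pitch) Rx(roll)).
In Python, from cell import manip, imaging, sensors gives the robot as it stands (manip), with the cameras (imaging) and the readings (sensors).
- The arm moves only by the tool drive_effector, called after ">>>" as name(argument=value, ...), one argument or row to a line, values as JSON. Schema: {"type":"object","properties":{"increments":{"type":"object","properties":{"x":{"type":"array","items":{"type":"number"},"minItems":1,"maxItems":5},"y":{"type":"array","items":{"type":"number"},"minItems":1,"maxItems":5},"z":{"type":"array","items":{"type":"number"},"minItems":1,"maxItems":5},"wx":{"type":"array","items":{"type":"number"},"minItems":1,"maxItems":5},"wy":{"type":"array","items":{"type":"number"},"minItems":1,"maxItems":5},"wz":{"type":"array","items":{"type":"number"},"minItems":1,"maxItems":5}},"additionalProperties":false,"required":["x","y","z","wx","wy","wz"]},"aperture":{"type":"number"},"grip_force":{"type":"number"},"only":{"type":"string"},"quiet":{"type":"boolean"},"lines":{"type":"string"}},"required":["increments"],"additionalProperties":false}. increments is an object with one list for each field, all of the same length, 1 to 5, a row being the entries at one place: x, y, z (the shift in fractions of the full range, 1 being 500 mm), wx, wy, wz (a rotation vector in parts of the range, where 1.0 means pi rad); each row is the pose to reach, as a shift and turn from the pose commanded when the call began, along the tool's axes at that moment; what a row does not reach only later rows make up. A row lasts 1/10 s, in which the tool goes at most 50 mm and 0.15 rad, less where a joint would pass 70% of its speed; a pose out of reach is approached as far as the arm can. aperture is the finger opening in mm, set as the call begins (left out keeps the last). The fingers move at their own pace and stop on an object; grip_force is the grip in N (left out, the last holds). Time passes only in rows, so rows that do not move let the fingers close. The tool returns the time, the measured TCP pose, the force, the opening and the grip force at its end. only (a regular expression) keeps the lines of the reply that match it, lines (a string "A,B") keeps lines A to B, and quiet returns only ok. Input that does not fit is refused with a message, and nothing moves.
- sensors.read_state(): the state, without advancing time (a new reading comes with each control period).
- imaging.camera(name): name is "scene" or "side" or "wrist"; returns (picture, depth): 400x640x3 uint8, red, green, blue; 400x640 float32, mm along the optical axis (not along the pixel's ray), 0 where there is no reading.
- imaging.camera_info(name): a dict with "K" (3x3 intrinsics, pixels), "dist" ([k1, k2, p1, p2, k3] as OpenCV has them; the pictures are not rectified), "rvec" (rotation vector, rad) and "tvec" (3), from world to camera coordinates, as OpenCV has them; the wrist camera has in their place "mount" (4x4, takes a point from camera to tool coordinates, whose origin is the TCP and whose axes are the flange's). Camera axes: x right, y down, z forward; pixel columns grow to the right and rows downward; lengths in mm; the calibration is good to about 2 mm. A picture is of the moment at which its call begins: read the wrist's pose just before it. camera_info takes no time and is no camera call.
- manip.sign_off(): hands the job in; it is judged then, once.
The state is a dict: "clock": time; "joints": joint angles; "qd": joint speeds; "effort": joint torques, N m; "eef_pos": TCP position; "eef_rot": TCP orientation; "wrist_force": force on the tool from outside, world axes, zero at the start; "moment": the same for the moment, N m; "finger_gap": finger opening in mm; "finger_force": force on a finger pad.
Only numpy, scipy, OpenCV 4.12 (cv2) and the standard library are available. Lean on these libraries where they do the work, as an engineer would, in place of code of your own. Each camera call takes 0.05 s, during which the arm holds its last target. There are 200 camera calls.

## Working session

There is one attempt and no reset: what is moved stays moved. The work goes in short steps, Python scripts to look and compute and a tool call to move; the robot and the scene stay as the last step left them, time stands still between calls to the robot, and variables do not carry over. Pictures are saved under pics/ and viewed, at most 10 in all, crops included, and the job is handed in when it is done.

```bash
ls; mkdir -p pics
```

Run:
```python
from cell import manip, imaging, sensors
import cv2,numpy as np
s=sensors.read_state();print(s['clock'],s['eef_pos'],s['eef_rot'],manip.grip_depth)
for n in ['scene','side','wrist']:
    p,d=imaging.camera(n);cv2.imwrite(f'pics/{n}0.png',p[:,:,::-1]);np.savez(f'pics/{n}0.npz',p=p,d=d)
    i=imaging.camera_info(n);print(n,{k:np.round(v,4).tolist() for k,v in i.items()})
```

```text
cell.py
pics
0.0 [5.49724396e+02 4.49028137e-02 2.04848874e+02] [-3.14035673e+00 -1.03307457e-04  1.57083182e+00] -18.8
scene {'K': [[372.9178, 0.0, 318.3235], [0.0, 372.9178, 196.7334], [0.0, 0.0, 1.0]], 'dist': [0.0019, 0.0, 0.0, 0.0, 0.0], 'rvec': [1.2511, 2.4739, -0.7551], 'tvec': [346.2023, -343.8726, 1367.8615]}
side {'K': [[395.6729, 0.0, 319.7569], [0.0, 395.6729, 205.4596], [0.0, 0.0, 1.0]], 'dist': [0.0096, 0.0, 0.0, 0.0, 0.0], 'rvec': [0.3341, -2.6243, 1.4129], 'tvec': [555.3381, 117.0995, 1105.2468]}
wrist {'K': [[336.116, 0.0, 320.9203], [0.0, 336.116, 197.9766], [0.0, 0.0, 1.0]], 'dist': [-0.0121, 0.0, 0.0, 0.0, 0.0], 'mount': [[0.0002, -0.9637, -0.267, 77.4445], [1.0, 0.0, 0.0005, 0.6106], [-0.0005, -0.267, 0.9637, -179.8219], [0.0, 0.0, 0.0, 1.0]]}
```

View pics/scene0.png

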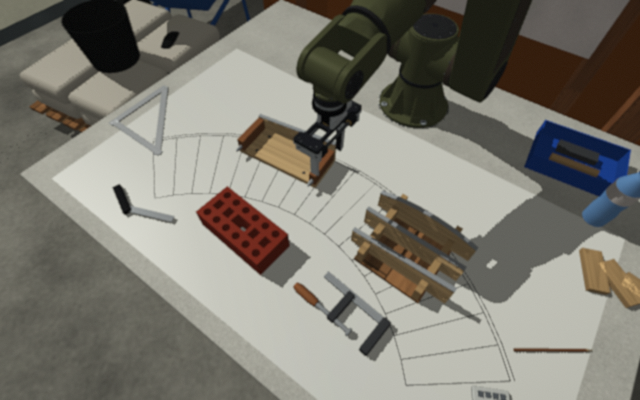

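View pics/side0.png

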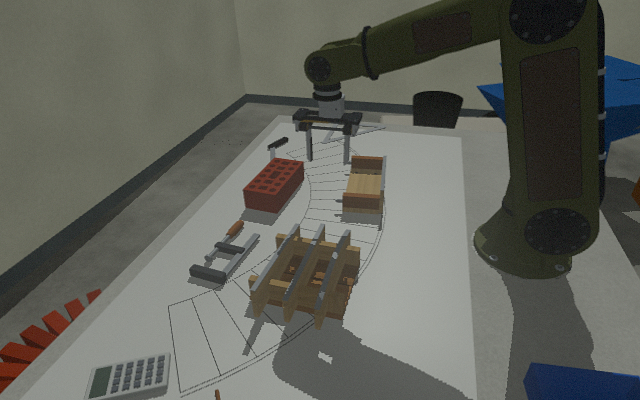

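The scene view shows the box at about (285,150), the rack with three cheeks at (415,245), the brick at (243,228) and the clamp at (350,310). The side view shows the rack at (305,270) and the box at (365,185), with its dowels pointing left.

Create h.py:
```python
from cell import manip, imaging, sensors
import cv2,numpy as np
from scipy.spatial.transform import Rotation as R
def snap(n,tag):
    s=sensors.read_state(); p,d=imaging.camera(n); i=imaging.camera_info(n)
    if n=='wrist':
        T=np.eye(4);T[:3,:3]=R.from_euler('xyz',s['eef_rot']).as_matrix();T[:3,3]=s['eef_pos'];T=T@np.array(i['mount'])
    else:
        M=np.eye(4);M[:3,:3]=cv2.Rodrigues(np.array(i['rvec'],float))[0];M[:3,3]=i['tvec'];T=np.linalg.inv(M)
    cv2.imwrite(f'pics/{tag}.png',p[:,:,::-1]);np.savez(f'pics/{tag}.npz',p=p,d=d,T=T,K=i['K'],dist=np.array(i['dist'],float))
def load(tag): return np.load(f'pics/{tag}.npz')
def rays(z,uv):
    q=cv2.undistortPoints(np.array(uv,float).reshape(-1,1,2),z['K'],z['dist']).reshape(-1,2)
    return z['T'][:3,3],np.c_[q,np.ones(len(q))]@z['T'][:3,:3].T
def onplane(z,uv,h):
    o,r=rays(z,uv); return o+r*((h-o[2])/r[:,2])[:,None]
def cloud(z):
    v,u=np.mgrid[:400,:640]; o,r=rays(z,np.c_[u.ravel(),v.ravel()])
    P=o+r*z['d'].reshape(-1,1); P[z['d'].ravel()==0]=np.nan
    return P.reshape(400,640,3)
```

Run:
```python
from h import *
for n in ['scene','side']: snap(n,n+'1')
z=load('scene1');C=cloud(z)
for u,v in [(243,150),(265,118),(318,182),(327,158),(380,195),(475,255),(365,208),(465,270),(352,233),(452,298),(245,228),(350,310)]: print(u,v,C[v,u].round())
# top-down height map
out=np.zeros((500,700,3),np.uint8)
```

```text
243 150 [ 546. -334.   14.]
265 118 [ 428. -333.   66.]
318 182 [502. -62.  10.]
327 158 [440. -74.  57.]
380 195 [465. 130.  63.]
475 255 [441. 429.   2.]
365 208 [490. 103.  -1.]
465 270 [499. 425.   2.]
352 233 [609. 130.  50.]
452 298 [590. 430.   1.]
245 228 [ 754. -136.    4.]
350 310 [771. 236.  -0.]
```

View pics/wrist0.png

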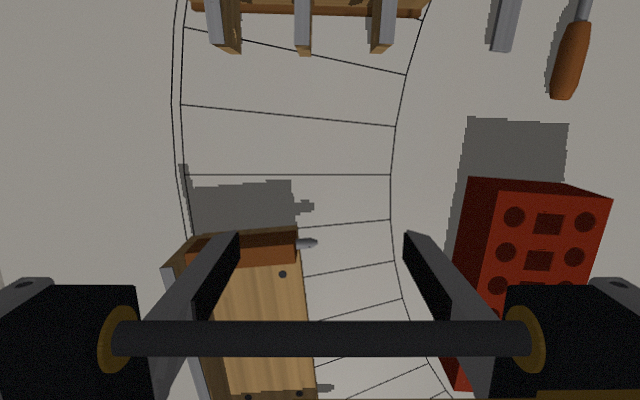

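The wrist view shows the box's dowels pointing right (+x) at about (307,243) and (322,388). The rack's cheek ends are along the top edge, so I'll move to where one view covers both the rack and the box.

Careful with the scale: shifts go in shares of 500 mm and turns go in shares of pi rad. That gives: 180 mm is 0.36, 150 mm is 0.3.

>>> drive_effector(
  increments={"x": [0.06, 0.14, 0.22, 0.3, 0.36], "y": [0, 0, 0, 0, 0], "z": [-0.06, -0.12, -0.18, -0.22, -0.26], "wx": [0, 0, 0, 0, 0], "wy": [0, 0, 0, 0, 0], "wz": [0, 0, 0, 0, 0]},
  aperture=40,
)

```text
clock: 0.75
eef_pos: [549.6, 182.2, 336.5]
eef_rot: [3.141, -0.0, 1.572]
wrist_force: [1.0, 0.2, 0.8]
finger_gap: 57.6
finger_force: 0.0
```

>>> drive_effector(
  increments={"x": [0.02, 0.02], "y": [0, 0], "z": [0, 0], "wx": [0, 0], "wy": [0, 0], "wz": [0, 0]},
)

```text
clock: 0.95
eef_pos: [549.8, 190.7, 334.5]
eef_rot: [-3.141, 0.0, 1.572]
wrist_force: [0.4, -0.1, -0.7]
finger_gap: 42.2
finger_force: 0.0
```

Run:
```python
from h import *
snap('wrist','w2')
```

```text
(no output)
```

View pics/w2.png

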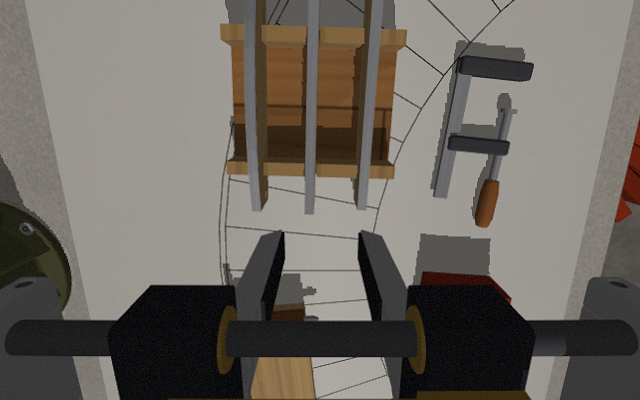

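This view shows the rack at (312,100), with strips at columns 256, 310 and 370, ending near row 210. The far ends are cut off at the top. I'll measure the strip height profiles now.

Create prof.py:
```python
from h import *
def strips(tag):
    z=load(tag);C=cloud(z);hsv=cv2.cvtColor(z['p'],cv2.COLOR_RGB2HSV)
    m=(hsv[...,1]<50)&(C[...,2]>60)&(C[...,2]<120)&(C[...,1]>90)&(C[...,1]<460)&(C[...,0]>400)&(C[...,0]<680)
    if tag[0]=='w': m[225:]=False
    m=cv2.morphologyEx(m.astype(np.uint8),cv2.MORPH_OPEN,np.ones((2,2)))
    n,l,st,_=cv2.connectedComponentsWithStats(m)
    for k in range(1,n):
        if st[k,4]<60: continue
        P=C[l==k]; print(tag,st[k].tolist())
        lo,hi=P[:,1].min(),P[:,1].max()
        for a in np.linspace(lo,hi,8)[:-1]:
            Q=P[(P[:,1]>=a)&(P[:,1]<a+(hi-lo)/7)]; print('  ',np.median(Q,0).round(1),Q.shape[0],np.ptp(Q[:,0]).round())
if __name__=='__main__':
    import sys
    for t in sys.argv[1:]: strips(t)
```

```bash
python3 prof.py w2 scene1 side1
```

```text
w2 [245, 0, 17, 212, 2305]
  return _methods._mean(a, axis=axis, dtype=dtype,
  ret = um.true_divide(
Traceback (most recent call last):
  File "prof.py", line 16, in <module>
    for t in sys.argv[1:]: strips(t)
                           ~~~~~~^^^
  File "prof.py", line 13, in strips
    Q=P[(P[:,1]>=a)&(P[:,1]<a+(hi-lo)/7)]; print('  ',np.median(Q,0).round(1),Q.shape[0],np.ptp(Q[:,0]).round())
                                                                                         ~~~~~~^^^^^^^^
ValueError: zero-size array to reduction operation maximum which has no identity
```

```bash
sed -i 's/ Q=P\[(P/ Q=P[(P/; s/; print(.  .,np.median/\n            if len(Q)>3: print("  ",np.median/' prof.py
python3 prof.py w2 scene1 side1
```

```text
w2 [245, 0, 17, 212, 2305]
w2 [305, 0, 15, 215, 2179]
w2 [357, 0, 27, 211, 2181]
scene1 [381, 192, 98, 60, 513]
scene1 [367, 207, 100, 64, 525]
scene1 [353, 228, 105, 66, 619]
side1 [251, 224, 50, 69, 430]
side1 [283, 225, 43, 77, 469]
side1 [315, 231, 37, 80, 494]
```

```bash
sed -i 's/P=C\[l==k\]/P=C[l==k]; P=P[(P[:,2]>60)\&(P[:,2]<120)]/' prof.py
python3 prof.py w2 scene1 side1
```

```text
w2 [245, 0, 17, 212, 2305]
   [463.8 147.8  81.9] 252 12.0
   [465.  184.   92.1] 285 12.0
   [466.2 220.4  98.9] 315 12.0
   [467.4 257.5 102.2] 325 12.0
   [468.6 292.6 102. ] 362 12.0
   [469.1 329.9  98.5] 375 13.0
   [470.5 365.4  91.5] 373 13.0
w2 [305, 0, 15, 215, 2179]
   [534.7 145.5  82.6] 235 11.0
   [536.2 183.7  82.7] 237 11.0
   [536.6 218.8  82.7] 253 12.0
   [538.  256.5  83. ] 270 10.0
   [539.4 292.7  83. ] 295 11.0
   [539.7 330.7  83. ] 315 11.0
   [541.  366.9  82.9] 337 12.0
w2 [357, 0, 27, 211, 2181]
   [606.7 147.7  74.3] 207 13.0
   [608.1 184.   77.4] 246 15.0
   [609.  221.   80.7] 248 12.0
   [609.9 256.1  83.7] 270 12.0
   [610.9 292.6  86.8] 295 12.0
   [612.  328.3  89.4] 332 17.0
   [613.5 363.7  92.3] 371 17.0
scene1 [381, 192, 98, 60, 513]
   [465.5 153.8  81.6] 66 13.0
   [465.5 192.3  92.7] 60 14.0
   [465.8 234.8  99. ] 70 14.0
   [466.3 274.3 100.7] 72 14.0
   [468.  317.4  99.1] 77 14.0
   [469.1 357.3  92.7] 78 16.0
   [469.5 397.8  82.1] 82 15.0
scene1 [367, 207, 100, 64, 525]
   [536.2 150.4  80.9] 75 14.0
   [536.7 191.2  81.3] 73 14.0
   [5
[... 438 characters left out ...]
.  149.9  70.9] 41 8.0
   [601.4 192.9  75.4] 48 9.0
   [602.6 233.9  78.7] 55 10.0
   [604.3 277.3  82.7] 57 10.0
   [605.  316.7  86.3] 63 11.0
   [606.7 358.3  89.5] 72 11.0
   [607.8 400.1  92.5] 86 11.0
side1 [283, 225, 43, 77, 469]
   [528.3 151.   80.7] 55 10.0
   [529.8 193.5  80.8] 54 10.0
   [531.2 230.8  80.8] 56 9.0
   [532.5 272.   81.1] 62 10.0
   [533.6 314.5  80.8] 74 10.0
   [534.9 356.   81.1] 74 11.0
   [537.1 398.1  81. ] 87 11.0
side1 [315, 231, 37, 80, 494]
   [456.  152.9  80.5] 28 9.0
   [457.4 190.6  90.4] 44 10.0
   [459.2 235.8  97.9] 55 10.0
   [460.9 272.9 100.5] 66 10.0
   [462.3 315.3  97.9] 85 11.0
   [463.9 355.7  90.9] 91 10.0
   [465.1 397.6  80.4] 119 11.0
```

The tapered cheek is in the +x slot at x≈610, tall end to +y, turned about −0.028 rad. Next is a look over the box.

In the tool's units: -225 mm is -0.45, -180 mm is -0.36.

>>> drive_effector(
  increments={"x": [-0.09, -0.18, -0.27, -0.36, -0.45], "y": [0, 0, 0, 0, 0], "z": [0, 0, 0, 0, 0], "wx": [0, 0, 0, 0, 0], "wy": [0, 0, 0, 0, 0], "wz": [0, 0, 0, 0, 0]},
  aperture=40,
  quiet=true,
)

```text
ok
```

>>> drive_effector(
  increments={"x": [-0.09, -0.18, -0.27, -0.36, -0.44], "y": [0, 0, 0, 0, 0], "z": [0, 0, 0, 0, 0], "wx": [0, 0, 0, 0, 0], "wy": [0, 0, 0, 0, 0], "wz": [0, 0, 0, 0, 0]},
)

```text
clock: 2.0
eef_pos: [548.3, -258.6, 334.2]
eef_rot: [-3.14, -0.001, 1.568]
wrist_force: [0.9, 0.0, 0.5]
finger_gap: 39.9
finger_force: 0.0
```

>>> drive_effector(
  increments={"x": [0, 0, 0], "y": [0, 0, 0], "z": [0, 0, 0], "wx": [0, 0, 0], "wy": [0, 0, 0], "wz": [0, 0, 0]},
)

```text
clock: 2.3
eef_pos: [549.6, -254.8, 335.1]
eef_rot: [-3.141, -0.0, 1.571]
wrist_force: [1.0, 0.5, -0.6]
finger_gap: 39.8
finger_force: 0.0
```

Run:
```python
from h import *
snap('wrist','w3')
```

```text
(no output)
```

View pics/w3.png

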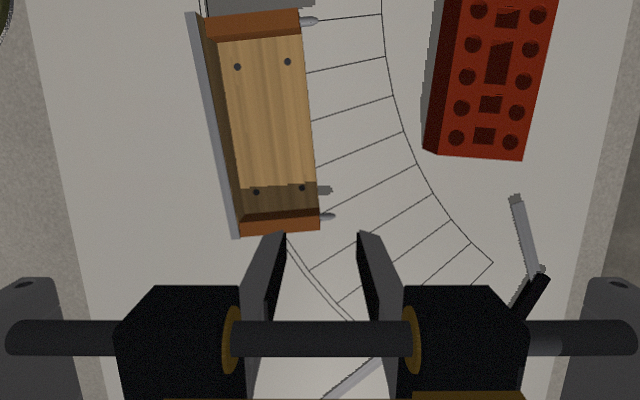

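The box is turned slightly counter-clockwise. Its dowels are at (310,20) and (328,215), and the fixed strip runs from (193,15) to (235,238).

Run:
```python
from h import *
def pr(P,n=6):
    lo,hi=P[:,1].min(),P[:,1].max()
    for a in np.linspace(lo,hi,n+1)[:-1]:
        Q=P[(P[:,1]>=a)&(P[:,1]<=a+(hi-lo)/n)]
        if len(Q)>3: print('   ',np.median(Q,0).round(1),len(Q),'x',Q[:,0].min().round(1),Q[:,0].max().round(1))
z=load('w3');C=cloud(z);hsv=cv2.cvtColor(z['p'],cv2.COLOR_RGB2HSV);H=C[...,2]
m=np.zeros((400,640),bool);m[:245,170:360]=1
print('strip');pr(C[m&(hsv[...,1]<50)&(H>62)&(H<110)])
print('blocks/top')
for s in (C[...,1]>-200,C[...,1]<-200):
    P=C[m&s&(hsv[...,1]>80)&(H>56)&(H<66)];print(len(P),np.median(P,0).round(1))
    for f in (1,3,97,99): print('   pct',f,np.percentile(P[:,0],f).round(1),np.percentile(P[:,1],f).round(1))
print('base');P=C[m&(hsv[...,1]>60)&(H>14)&(H<22)]
for a in range(-320,-80,30):
    Q=P[(P[:,1]>=a)&(P[:,1]<a+10)]
    if len(Q):print('   ',a+5,np.percentile(Q[:,0],[1,99,100]).round(1),np.median(Q[:,2]).round(1))
print('dowels')
D=m&(H>24)&(H<46)&(C[...,0]>470)&(hsv[...,1]<60)
n,l,st,ce=cv2.connectedComponentsWithStats(D.astype(np.uint8))
for k in range(1,n):
    if st[k,4]>8: P=C[l==k];print(st[k].tolist(),np.median(P,0).round(1),P.min(0).round(1),P.max(0).round(1))
print('cheek ends')
for t in ('w2','scene1'):
    z=load(t);C=cloud(z);hsv=cv2.cvtColor(z['p'],cv2.COLOR_RGB2HSV);H=C[...,2]
    M=(H>66)&(H<110)&(C[...,0]>590)&(C[...,0]<630)&(C[...,1]>100)&(C[...,1]<440)
    if t=='w2': M[225:]=0
    P=C[M];print(t,np.percentile(P[:,1],[0,.2,1,99,99.8,100]).round(1))
    S=C[M&(hsv[...,1]<50)];print(np.polyfit(S[:,1]-270,S[:,0],1),np.polyfit(S[:,1]-270,S[:,2],1))
```

```text
strip
    [ 425.9 -336.9   68.6] 280 x 417.5 433.1
    [ 421.2 -288.5   72.8] 316 x 412.9 428.0
    [ 416.5 -240.2   77.3] 357 x 408.0 425.2
    [ 411.9 -192.9   81.1] 408 x 402.8 420.1
    [ 407.  -144.5   84.9] 463 x 398.7 415.6
    [402.2 -96.4  88.7] 510 x 393.5 410.8
blocks/top
2148 [458.4 -79.8  60.5]
   pct 1 407.1 -188.0
   pct 3 408.6 -164.7
   pct 97 518.5 -65.8
   pct 99 521.0 -64.2
1388 [ 478.8 -341.6   60.3]
   pct 1 419.0 -358.8
   pct 3 420.9 -356.8
   pct 97 543.2 -225.8
   pct 99 546.1 -208.2
base
    -315 [428.9 544.2 544.3] 18.3
    -285 [425.8 541.3 541.3] 18.4
    -255 [424.3 538.4 538.5] 18.5
    -225 [421.6 535.7 535.8] 18.7
    -195 [418.5 532.2 533.1] 18.7
    -165 [415.4 529.1 530.5] 18.7
    -135 [412.6 526.6 527.9] 18.7
    -105 [409.6 524.2 524.4] 18.5
dowels
[299, 13, 19, 14, 174] [532.3 -72.6  39.1] [521.8 -78.3  33. ] [545.2 -62.1  44.7]
[319, 212, 16, 9, 109] [ 557.8 -336.3   38.9] [ 547.4 -343.9   33.5] [ 569.9 -331.6   41.9]
cheek ends
w2 [129.7 130.2 133.  381.2 384.7 388.3]
[2.98578848e-02 6.09699635e+02] [8.32982150e-02 8.46799763e+01]
scene1 [129.5 130.3 135.  416.8 418.2 418.9]
[2.75729403e-02 6.09928377e+02] [ 0.08299168 82.87651701]
```

Run:
```python
from h import *
p=cv2.imread('pics/w3.png')
a=cv2.resize(p[0:60,280:345],None,fx=6,fy=6,interpolation=cv2.INTER_NEAREST)
b=cv2.resize(p[180:240,280:345],None,fx=6,fy=6,interpolation=cv2.INTER_NEAREST)
cv2.imwrite('pics/c3.png',np.hstack([a,b]))
```

```text
(no output)
```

View pics/c3.png

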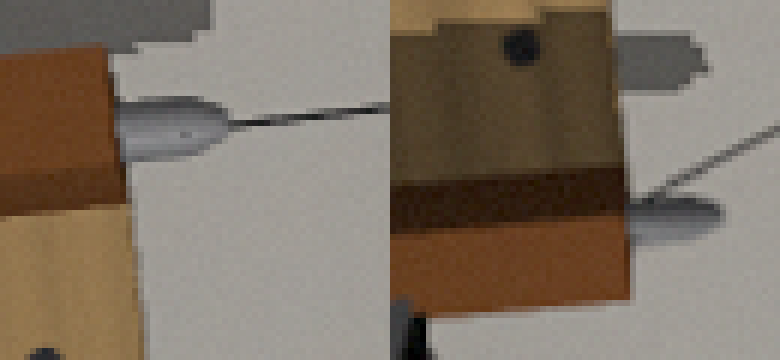

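The crops put the dowel axes at about (309,21) at the tall end and (328,216) at the low end. Now back to the rack for the tall end, keeping the same heading so that calibration bias cancels.

In the tool's units: 240 mm is 0.48, 192 mm is 0.384.

>>> drive_effector(
  increments={"x": [0.096, 0.192, 0.288, 0.384, 0.48], "y": [0, 0, 0, 0, 0], "z": [0, 0, 0, 0, 0], "wx": [0, 0, 0, 0, 0], "wy": [0, 0, 0, 0, 0], "wz": [0, 0, 0, 0, 0]},
  aperture=44,
  quiet=true,
)

```text
ok
```

>>> drive_effector(
  increments={"x": [0.096, 0.192, 0.288, 0.384, 0.48], "y": [0, 0.02, 0.04, 0.06, 0.08], "z": [0, 0, 0, 0, 0], "wx": [0, 0, 0, 0, 0], "wy": [0, 0, 0, 0, 0], "wz": [0, 0, 0, 0, 0]},
  quiet=true,
)

```text
ok
```

>>> drive_effector(
  increments={"x": [0.07, 0.07, 0.07, 0.07], "y": [0, 0, 0, 0], "z": [0, 0, 0, 0], "wx": [0, 0, 0, 0], "wy": [0, 0, 0, 0], "wz": [0, 0, 0, 0]},
)

```text
clock: 3.75
eef_pos: [589.8, 259.4, 335.8]
eef_rot: [3.141, 0.0, 1.571]
wrist_force: [0.6, 0.3, 0.6]
finger_gap: 43.8
finger_force: 0.0
```

Run:
```python
from h import *
snap('wrist','w4')
z=load('w4');C=cloud(z);hsv=cv2.cvtColor(z['p'],cv2.COLOR_RGB2HSV);H=C[...,2]
M=(H>66)&(H<110)&(C[...,0]>590)&(C[...,0]<640)&(C[...,1]>100)&(C[...,1]<440);M[200:]=0
P=C[M];print(np.percentile(P[:,1],[0,1,99,99.5,99.8,100]).round(1))
S=C[M&(hsv[...,1]<50)];print(np.polyfit(S[:,1]-274,S[:,0],1),np.polyfit(S[:,1]-274,S[:,2],1))
# triangulate dowels from w0 (rebuilt pose) and w3 : silhouettes by colour
def W(tag,T=None,K=None,dist=None):
    z=dict(load(tag))
    if T is not None: z.update(T=T,K=K,dist=dist)
    return z
i=imaging.camera_info('wrist');T=np.eye(4);T[:3,:3]=R.from_euler('xyz',[-3.14035673,-1.03e-4,1.57083182]).as_matrix();T[:3,3]=[549.724,.0449,204.849]
z0=W('wrist0',T@np.array(i['mount']),i['K'],np.array(i['dist'],float));z3=W('w3')
# depth-independent: dowel axis points on z=34
for nm,z,uv in (('w3 tall base,tip',z3,[(299.5,20.8),(317.8,20.8)]),('w3 low',z3,[(319.5,216),(335.3,215)])):
    print(nm,onplane(z,uv,34).round(1).tolist())
for nm,z in (('w3',z3),('w0',z0)):
    C=cloud(z);H=C[...,2];hs=cv2.cvtColor(z['p'],cv2.COLOR_RGB2HSV)
    D=(H>24)&(H<46)&(C[...,0]>515)&(C[...,0]<575)&(C[...,1]>-360)&(C[...,1]<-50)&(hs[...,1]<60)
    n,l,st,_=cv2.connectedComponentsWithStats(D.astype(np.uint8))
    for k in range(1,n):
        if st[k,4]<40: continue
        v,u=np.nonzero(l==k);P=onplane(z,np.c_[u,v],34);x=P[:,0];f=np.polyfit(x,P[:,1],1)
        # silhouette mid-line over the parallel part
        lo=np.percentile(x,5)
        s=(x<lo+15)
        print(nm,st[k].tolist(),'x',x.min().round(1),x.max().round(1),'ymid',((P[s,1].min()+P[s,1].max())/2).round(1),'width',np.ptp(P[s,1]).round(1),'mean',P.mean(0).round(1),'slope',f[0].round(3))
```

```text
[214.4 217.  417.2 418.1 418.4 418.6]
[2.90377961e-02 6.09799627e+02] [8.43670015e-02 8.49232852e+01]
w3 tall base,tip [[522.4, -71.5, 34.0], [546.2, -71.6, 34.0]]
w3 low [[548.1, -338.6, 34.0], [571.9, -337.0, 34.0]]
w3 [299, 13, 19, 14, 174] x 521.7 545.2 ymid -70.0 width 15.4 mean [532.4 -71.3  34. ] slope 0.032
w3 [319, 212, 16, 9, 109] x 547.3 570.0 ymid -338.6 width 12.7 mean [ 558.3 -338.1   34. ] slope 0.07
w0 [295, 237, 22, 13, 208] x 521.2 544.8 ymid -72.2 width 14.6 mean [532.6 -71.6  34. ] slope 0.123
```

In the tool's units: 200 mm is 0.4, 110 mm is 0.22, 0.029 rad is 0.0092.

>>> drive_effector(
  increments={"x": [0.029, 0.029, 0.029, 0.029, 0.029], "y": [0.04, 0.04, 0.04, 0.04, 0.04], "z": [0.02, 0.12, 0.22, 0.32, 0.4], "wx": [0, 0, 0, 0, 0], "wy": [0, 0, 0, 0, 0], "wz": [0.0092, 0.0092, 0.0092, 0.0092, 0.0092]},
  aperture=44,
  quiet=true,
)

```text
ok
```

>>> drive_effector(
  increments={"x": [0, 0, 0], "y": [0, 0, 0], "z": [0.04, 0.04, 0.04], "wx": [0, 0, 0], "wy": [0, 0, 0], "wz": [0, 0, 0]},
)

```text
clock: 4.6
eef_pos: [610.6, 274.0, 116.9]
eef_rot: [3.14, -0.001, 1.541]
wrist_force: [0.1, -0.5, 1.1]
finger_gap: 44.1
finger_force: 0.0
```

Run:
```python
from h import *
s=sensors.read_state();print(s['eef_pos'],s['eef_rot'],s['wrist_force'])
snap('wrist','w5');z=load('w5');C=cloud(z);hsv=cv2.cvtColor(z['p'],cv2.COLOR_RGB2HSV);H=C[...,2]
S=C[(H>66)&(H<110)&(C[...,0]>592)&(C[...,0]<630)&(C[...,1]>230)&(C[...,1]<440)&(hsv[...,1]<50)]
print(len(S),S.min(0),S.max(0),np.polyfit(S[:,1]-274,S[:,0],1))
```

```text
[610.57726182 273.96329245 116.88491486] [ 3.14029533e+00 -5.02431054e-04  1.54091167e+00] [ 0.06537811 -0.49796567  1.06275678]
5760 [602.88314236 230.01522225  80.12275202] [619.59058178 406.25365086  97.57777363] [2.79858648e-02 6.09986186e+02]
```

View pics/w5.png

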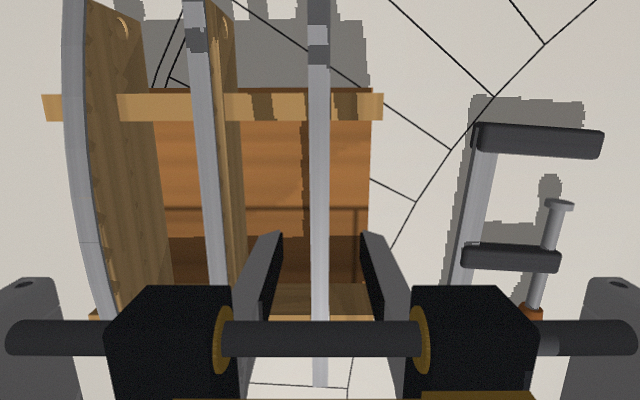

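The fingers straddle the tapered cheek's strip at column 318, well clear of the plain cheek. Descending and gripping.

In the tool's units: 79 mm is 0.158, 70 mm is 0.14.

>>> drive_effector(
  increments={"x": [0, 0, 0, 0, 0], "y": [-0.001, -0.001, -0.001, -0.001, -0.001], "z": [0.06, 0.11, 0.14, 0.158, 0.158], "wx": [0, 0, 0, 0, 0], "wy": [0, 0, 0, 0, 0], "wz": [0, 0, 0, 0, 0]},
  aperture=44,
)

```text
clock: 5.15
eef_pos: [609.6, 274.5, 36.5]
eef_rot: [-3.141, 0.0, 1.542]
wrist_force: [0.0, 0.1, 0.6]
finger_gap: 43.6
finger_force: 0.0
```

>>> drive_effector(
  increments={"x": [0, 0, 0, 0, 0], "y": [0, 0, 0, 0, 0], "z": [0, 0, 0, 0, 0], "wx": [0, 0, 0, 0, 0], "wy": [0, 0, 0, 0, 0], "wz": [0, 0, 0, 0, 0]},
  aperture=4,
  grip_force=45,
)

```text
clock: 5.65
eef_pos: [609.6, 274.6, 36.8]
eef_rot: [3.141, -0.0, 1.542]
wrist_force: [-0.5, 0.3, 3.5]
finger_gap: 11.7
finger_force: 45.0
```

>>> drive_effector(
  increments={"x": [0, 0, 0], "y": [0, 0, 0], "z": [0, 0, 0], "wx": [0, 0, 0], "wy": [0, 0, 0], "wz": [0, 0, 0]},
)

```text
clock: 5.95
eef_pos: [609.6, 274.6, 36.9]
eef_rot: [3.141, -0.0, 1.542]
wrist_force: [-1.1, -0.6, 6.0]
finger_gap: 12.0
finger_force: 45.0
```

In the tool's units: -55 mm is -0.11, -40 mm is -0.08.

>>> drive_effector(
  increments={"x": [0, 0, 0, 0, 0], "y": [0, 0, 0, 0, 0], "z": [-0.01, -0.03, -0.05, -0.08, -0.11], "wx": [0, 0, 0, 0, 0], "wy": [0, 0, 0, 0, 0], "wz": [0, 0, 0, 0, 0]},
)

```text
clock: 6.45
eef_pos: [609.6, 274.6, 93.0]
eef_rot: [3.141, -0.0, 1.542]
wrist_force: [0.0, 0.7, -1.5]
finger_gap: 11.8
finger_force: 45.0
```

>>> drive_effector(
  increments={"x": [0, 0, 0, 0], "y": [0, 0, 0, 0], "z": [-0.04, -0.09, -0.11, -0.11], "wx": [0, 0, 0, 0], "wy": [0, 0, 0, 0], "wz": [0, 0, 0, 0]},
)

```text
clock: 6.85
eef_pos: [610.1, 274.7, 148.5]
eef_rot: [3.139, -0.001, 1.542]
wrist_force: [0.2, 0.1, -2.5]
finger_gap: 12.0
finger_force: 45.0
```

Run:
```python
from h import *
s=sensors.read_state();print(s['eef_pos'],s['eef_rot'],s['wrist_force'],s['moment'])
```

```text
[610.11087852 274.74982158 148.54522099] [ 3.13856608e+00 -1.24421352e-03  1.54179186e+00] [ 0.2097722   0.05038611 -2.50216198] [-0.06698257 -0.01233572 -0.04694502]
```

In the tool's units: -240 mm is -0.48, -192 mm is -0.384.

>>> drive_effector(
  increments={"x": [-0.096, -0.192, -0.288, -0.384, -0.48], "y": [-0.004, -0.008, -0.012, -0.016, -0.02], "z": [0, 0, 0, 0, 0], "wx": [0, 0, 0, 0, 0], "wy": [0, 0, 0, 0, 0], "wz": [0, 0, 0, 0, 0]},
)

```text
clock: 7.35
eef_pos: [591.6, 33.1, 145.3]
eef_rot: [-3.14, 0.0, 1.542]
wrist_force: [1.4, -0.1, -0.6]
finger_gap: 11.6
finger_force: 45.0
```

>>> drive_effector(
  increments={"x": [-0.096, -0.192, -0.288, -0.384, -0.473], "y": [-0.004, -0.008, -0.012, -0.016, -0.0186], "z": [0, 0, 0, 0, 0], "wx": [0, 0, 0, 0, 0], "wy": [0, 0, 0, 0, 0], "wz": [-0.0095, -0.0191, -0.0286, -0.0398, -0.0398]},
)

```text
clock: 7.85
eef_pos: [575.4, -203.2, 145.3]
eef_rot: [-3.14, -0.001, 1.668]
wrist_force: [1.3, 0.6, -1.6]
finger_gap: 12.0
finger_force: 45.0
```

>>> drive_effector(
  increments={"x": [0, 0, 0, 0, 0], "y": [0, 0, 0, 0, 0], "z": [0, 0.06, 0.12, 0.12, 0.12], "wx": [0, 0, 0, 0, 0], "wy": [0, 0, 0, 0, 0], "wz": [0, 0, 0, 0, 0]},
)

```text
clock: 8.35
eef_pos: [576.4, -200.7, 86.5]
eef_rot: [-3.141, -0.001, 1.667]
wrist_force: [0.2, -0.3, -0.6]
finger_gap: 11.5
finger_force: 45.0
```

Run:
```python
from h import *
s=sensors.read_state();print(s['eef_pos'],s['eef_rot'],s['wrist_force'],s['moment'])
for n in('wrist','scene','side'): snap(n,n[0]+'6')
a=cv2.imread('pics/s6.png')
```

```text
[ 576.35024068 -200.71954362   86.49616839] [-3.14063668e+00 -5.55762447e-04  1.66729329e+00] [ 0.21196463 -0.33606932 -0.59995363] [ 0.04155048 -0.00305605 -0.04490551]
```

View pics/w6.png

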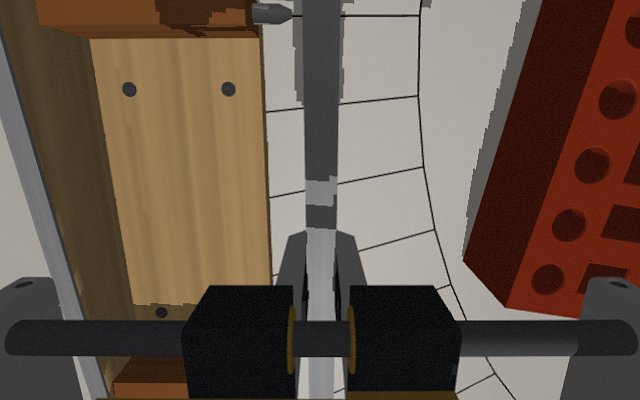

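The cheek strip at column 321 looks parallel to the box face, and the tall dowel at (270,13) is clear of it. Quick check of the angles before lowering.

Run:
```python
from h import *
z=load('w6');C=cloud(z);hsv=cv2.cvtColor(z['p'],cv2.COLOR_RGB2HSV);H=C[...,2];r=np.arange(400)[:,None]+np.zeros((1,640))
S=C[(H>115)&(H<170)&(hsv[...,1]<60)&(r<180)&(C[...,0]>545)]
print('cheek',len(S),np.polyfit(S[:,1]+200,S[:,0],1),np.polyfit(S[:,1]+200,S[:,2],1))
P=C[(H>14)&(H<22)&(hsv[...,1]>60)&(C[...,0]<570)]
E=[]
for v in range(50,280,4):
    Q=C[v][(H[v]>14)&(H[v]<22)&(hsv[v,:,1]>60)&(C[v,:,0]<570)]
    if len(Q):E.append(Q[Q[:,0].argmax()])
E=np.array(E);print('base edge',np.polyfit(E[:,1]+200,E[:,0],1))
D=(H>24)&(H<46)&(C[...,0]>515)&(C[...,0]<575)&(C[...,1]>-120)&(hsv[...,1]<60)
v,u=np.nonzero(D);P=onplane(z,np.c_[u,v],34);print('dowel',len(P),P.min(0),P.max(0),P.mean(0))
# side view: low-end hole / dowels unknown; cheek ends in scene/side
for n in ('s6',):
    z=load(n);C=cloud(z);H=C[...,2];hs=cv2.cvtColor(z['p'],cv2.COLOR_RGB2HSV)
    M=(H>70)&(H<150)&(C[...,0]>540)&(C[...,0]<610)&(C[...,1]>-360)&(C[...,1]<-40)
    P=C[M];print(n,len(P),np.percentile(P[:,1],[0,.5,99.5,100]),np.percentile(P[:,2],[0,.5]))
p=cv2.imread('pics/s6.png')[120:230,310:420];cv2.imwrite('pics/c6.png',cv2.resize(p,None,fx=5,fy=5,interpolation=cv2.INTER_CUBIC))
```

```text
cheek 6382 [-9.12901388e-02  5.76339632e+02] [8.41605346e-02 1.34702843e+02]
base edge [-9.20830527e-02  5.34051828e+02]
dowel 795 [521.05874552 -78.6444863   34.        ] [546.41471075 -65.27150004  34.        ] [532.69786102 -71.66110999  34.        ]
s6 395 [-346.10243935 -344.192183    -53.70407597  -53.02615097] [70.04143481 70.5953594 ]
```

View pics/c6.png

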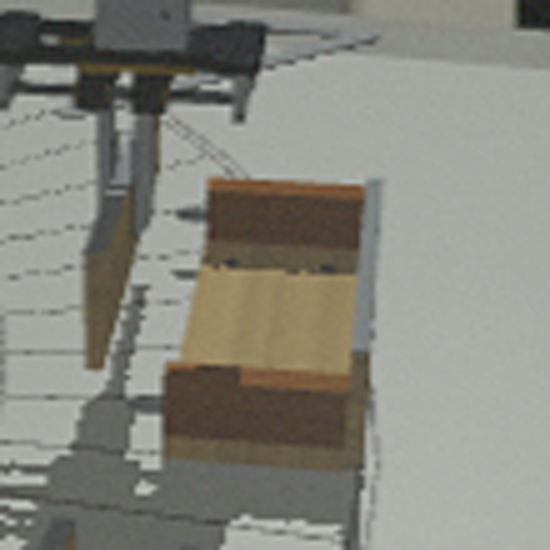

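In the side view the cheek at (110,280) stands clear to the left of the dowels. Its angle matches the box edge to 0.001 rad, so I'm lowering and inserting.

In the tool's units: 55.8 mm is 0.1116, 52 mm is 0.104.

>>> drive_effector(
  increments={"x": [-0.0006, -0.0006, -0.0006, -0.0006, -0.0006], "y": [0, 0, 0, 0, 0], "z": [0.04, 0.08, 0.104, 0.1116, 0.1116], "wx": [0, 0, 0, 0, 0], "wy": [0, 0, 0, 0, 0], "wz": [0, 0, 0, 0, 0]},
)

```text
clock: 9.0
eef_pos: [576.6, -201.5, 31.0]
eef_rot: [3.141, 0.0, 1.667]
wrist_force: [0.3, 0.0, -2.2]
finger_gap: 11.9
finger_force: 45.0
```

>>> drive_effector(
  increments={"x": [0, 0, 0, 0, 0], "y": [0, -0.008, -0.016, -0.024, -0.024], "z": [0, 0, 0, 0, 0], "wx": [0, 0, 0, 0, 0], "wy": [0, 0, 0, 0, 0], "wz": [0, 0, 0, 0, 0]},
)

```text
clock: 9.5
eef_pos: [564.0, -202.8, 30.9]
eef_rot: [3.142, 0.0, 1.666]
wrist_force: [0.2, 0.6, -1.1]
finger_gap: 11.8
finger_force: 45.0
```

>>> drive_effector(
  increments={"x": [0, 0, 0, 0], "y": [-0.004, -0.008, -0.012, -0.012], "z": [0, 0, 0, 0], "wx": [0, 0, 0, 0], "wy": [0, 0, 0, 0], "wz": [0, 0, 0, 0]},
)

```text
clock: 9.9
eef_pos: [558.3, -203.3, 30.6]
eef_rot: [-3.141, -0.0, 1.667]
wrist_force: [0.3, -0.1, -1.5]
finger_gap: 11.9
finger_force: 45.0
```

Run:
```python
from h import *
s=sensors.read_state();print(s['eef_pos'],s['eef_rot'],s['wrist_force'],s['moment'])
```

```text
[ 558.27412876 -203.27557614   30.62195324] [-3.14143711e+00 -5.75346495e-05  1.66670207e+00] [ 0.33266871 -0.07166996 -1.51691857] [-0.09563995  0.00937098  0.02389937]
```

In the tool's units: -4 mm is -0.008, -3 mm is -0.006.

>>> drive_effector(
  increments={"x": [0, 0, 0, 0], "y": [-0.003, -0.006, -0.008, -0.008], "z": [0, 0, 0, 0], "wx": [0, 0, 0, 0], "wy": [0, 0, 0, 0], "wz": [0, 0, 0, 0]},
)

```text
clock: 10.3
eef_pos: [554.4, -203.7, 30.6]
eef_rot: [-3.142, -0.0, 1.667]
wrist_force: [-0.0, 0.4, -1.9]
finger_gap: 11.8
finger_force: 45.0
```

>>> drive_effector(
  increments={"x": [0, 0, 0, 0], "y": [-0.003, -0.006, -0.008, -0.008], "z": [0, 0, 0, 0], "wx": [0, 0, 0, 0], "wy": [0, 0, 0, 0], "wz": [0, 0, 0, 0]},
)

```text
clock: 10.7
eef_pos: [550.4, -204.1, 30.7]
eef_rot: [-3.142, -0.0, 1.667]
wrist_force: [-0.0, 0.3, -1.4]
finger_gap: 11.5
finger_force: 45.0
```

Run:
```python
from h import *
s=sensors.read_state();print(s['eef_pos'],s['eef_rot'],s['wrist_force'],s['moment'])
```

```text
[ 550.40817328 -204.05363558   30.66411058] [-3.14155805e+00 -1.11650046e-05  1.66670597e+00] [-0.04948782  0.2878442  -1.43064755] [-0.0224991   0.02992967 -0.00379075]
```

In the tool's units: -6 mm is -0.012, -4.5 mm is -0.009.

>>> drive_effector(
  increments={"x": [0, 0, 0, 0, 0], "y": [-0.003, -0.006, -0.009, -0.012, -0.012], "z": [0, 0, 0, 0, 0], "wx": [0, 0, 0, 0, 0], "wy": [0, 0, 0, 0, 0], "wz": [0, 0, 0, 0, 0]},
)

```text
clock: 11.2
eef_pos: [544.4, -204.6, 30.7]
eef_rot: [-3.142, -0.0, 1.667]
wrist_force: [-0.2, -0.7, -2.7]
finger_gap: 11.5
finger_force: 45.0
```

>>> drive_effector(
  increments={"x": [0, 0, 0], "y": [-0.002, -0.004, -0.004], "z": [0, 0, 0], "wx": [0, 0, 0], "wy": [0, 0, 0], "wz": [0, 0, 0]},
)

```text
clock: 11.5
eef_pos: [542.5, -204.8, 30.7]
eef_rot: [3.142, 0.0, 1.667]
wrist_force: [-0.4, -1.0, -1.1]
finger_gap: 11.5
finger_force: 45.0
```

Run:
```python
from h import *
s=sensors.read_state();print(s['eef_pos'],s['eef_rot'],s['wrist_force'],s['moment'])
```

```text
[ 542.49196602 -204.80415855   30.67128117] [3.14158613e+00 1.65545812e-05 1.66675036e+00] [-0.4468797  -1.02967397 -1.09382586] [ 0.03076886 -0.00507823  0.02770641]
```

In the tool's units: -1 mm is -0.002, -0.5 mm is -0.001.

>>> drive_effector(
  increments={"x": [0, 0, 0, 0], "y": [-0.001, -0.002, -0.002, -0.002], "z": [0, 0, 0, 0], "wx": [0, 0, 0, 0], "wy": [0, 0, 0, 0], "wz": [0, 0, 0, 0]},
)

```text
clock: 11.9
eef_pos: [541.6, -204.9, 30.7]
eef_rot: [3.142, 0.0, 1.667]
wrist_force: [-0.1, 0.8, -1.5]
finger_gap: 11.7
finger_force: 45.0
```

>>> drive_effector(
  increments={"x": [0, 0, 0, 0], "y": [-0.001, -0.002, -0.002, -0.002], "z": [0, 0, 0, 0], "wx": [0, 0, 0, 0], "wy": [0, 0, 0, 0], "wz": [0, 0, 0, 0]},
)

```text
clock: 12.3
eef_pos: [540.6, -205.0, 30.7]
eef_rot: [3.142, -0.0, 1.667]
wrist_force: [0.3, -0.2, -2.4]
finger_gap: 11.8
finger_force: 45.0
```

Run:
```python
from h import *
s=sensors.read_state();print(s['eef_pos'],s['eef_rot'],s['wrist_force'],s['moment'])
```

```text
[ 540.59167574 -204.9802172    30.67275717] [ 3.14152801e+00 -2.42394271e-05  1.66672606e+00] [ 0.30993243 -0.15397437 -2.35921063] [-0.07476018  0.04033575  0.00258302]
```

In the tool's units: -0.8 mm is -0.0016, -0.4 mm is -0.0008.

>>> drive_effector(
  increments={"x": [0, 0, 0, 0], "y": [-0.0008, -0.0016, -0.0016, -0.0016], "z": [0, 0, 0, 0], "wx": [0, 0, 0, 0], "wy": [0, 0, 0, 0], "wz": [0, 0, 0, 0]},
)

```text
clock: 12.7
eef_pos: [540.2, -205.0, 30.7]
eef_rot: [3.141, 0.0, 1.667]
wrist_force: [5.7, 0.1, -4.2]
finger_gap: 11.8
finger_force: 45.0
```

>>> drive_effector(
  increments={"x": [0, 0, 0, 0], "y": [-0.0008, -0.0016, -0.0016, -0.0016], "z": [0, 0, 0, 0], "wx": [0, 0, 0, 0], "wy": [0, 0, 0, 0], "wz": [0, 0, 0, 0]},
)

```text
clock: 13.1
eef_pos: [540.2, -205.1, 30.7]
eef_rot: [3.139, 0.001, 1.667]
wrist_force: [12.2, 0.3, -9.1]
finger_gap: 12.1
finger_force: 45.0
```

Run:
```python
from h import *
s=sensors.read_state();print(s['eef_pos'],s['eef_rot'],s['wrist_force'],s['moment'])
```

```text
[ 540.22638214 -205.06346796   30.74288311] [3.13867874e+00 6.70529407e-04 1.66680815e+00] [12.17805851  0.33554745 -9.07473033] [ 0.23517261 -2.20194368 -0.0804885 ]
```

In the tool's units: -0.4 mm is -0.0008, 0.3 mm is 0.0006.

>>> drive_effector(
  increments={"x": [0, 0, 0, 0, 0], "y": [-0.0004, -0.0008, -0.0008, -0.0008, -0.0008], "z": [0.0006, 0.0008, 0.0008, 0.0008, 0.0008], "wx": [0, 0, 0, 0, 0], "wy": [0, 0, 0, 0, 0], "wz": [0, 0, 0, 0, 0]},
)

```text
clock: 13.6
eef_pos: [540.2, -205.1, 30.7]
eef_rot: [3.138, 0.001, 1.667]
wrist_force: [12.7, 1.2, -5.3]
finger_gap: 11.8
finger_force: 45.0
```

>>> drive_effector(
  increments={"x": [0, 0, 0, 0, 0], "y": [0, 0, 0, 0, 0], "z": [0, 0, 0, 0, 0], "wx": [0, 0, 0, 0, 0], "wy": [0, 0, 0, 0, 0], "wz": [0, 0, 0, 0, 0]},
)

```text
clock: 14.1
eef_pos: [540.2, -205.1, 30.7]
eef_rot: [3.138, 0.001, 1.667]
wrist_force: [13.0, 1.0, -6.6]
finger_gap: 11.9
finger_force: 45.0
```

Run:
```python
from h import *
s=sensors.read_state();print(s['eef_pos'],s['eef_rot'],s['wrist_force'],s['moment'])
for n in('wrist','side'): snap(n,n[0]+'7')
z=load('w7');C=cloud(z);hsv=cv2.cvtColor(z['p'],cv2.COLOR_RGB2HSV);H=C[...,2];r=np.arange(400)[:,None]+np.zeros((1,640))
S=C[(H>66)&(H<110)&(hsv[...,1]<60)&(r<180)&(C[...,0]>515)&(C[...,0]<560)]
print('cheek',len(S),np.polyfit(S[:,1]+205,S[:,0],1),np.polyfit(S[:,1]+205,S[:,2],1))
a=cv2.resize(cv2.imread('pics/w7.png')[:280,180:420],None,fx=1.6,fy=1.6)
b=cv2.resize(cv2.imread('pics/s7.png')[120:230,310:420],(448,448),interpolation=cv2.INTER_CUBIC)[:, :400]
cv2.imwrite('pics/c7.png',np.hstack([a,b]))
```

```text
[ 540.22037017 -205.05734192   30.71924024] [3.13772851e+00 8.82715426e-04 1.66679821e+00] [12.95553512  1.03938593 -6.57951091] [ 0.49940531 -2.32329183  0.00989566]
cheek 6289 [-9.23240943e-02  5.40276144e+02] [ 0.0826577  78.92942843]
```

View pics/c7.png

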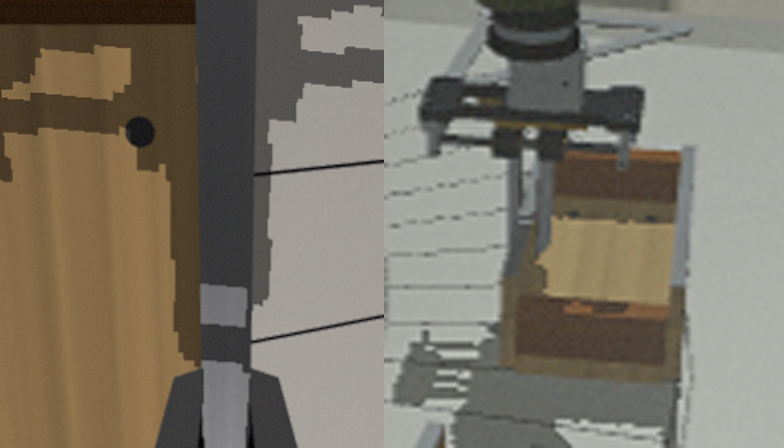

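The cheek sits flush along the base and both blocks, parallel to the box edge. The push holds steady at about 13 N, so I'm handing in.

```bash
python3 -c "
from cell import manip, imaging, sensors
print(manip.sign_off())"
```

```text
the job is handed in; nothing more can be done
None
```

The tapered cheek is on both dowels, tall end matching the fixed cheek's and flush against the box; I handed in at about 14 s, still gripping it at 45 N and pushing steadily at about 13 N.

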